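# Lay out the treatment tray

### The job

Lay out the treatment set. In the three-compartment metal tray, stand the small white powder jar upright in the middle compartment, the clear dropper bottle upright in the end compartment at the loop handle, and the small glass vial upright in the compartment on the other side of the jar. Then lay the plaster roll flat and centred on top of the jar's cap, and lay the crayon centred on the closed stock book in front of you, parallel to the book's long sides.

Things in the scene. Friction and masses are not known exactly. Their poses are not given: they have to be found in the camera images.
- tray: fixed flat dark metal tray, 94 x 238 mm, 14 mm high, floor 3 mm and walls 4 mm thick, any yaw; a loop handle sticks out 23 mm at one end. Origin: centre of underside; y runs along the row of compartments towards the handle, x across, z up. Compartments are 86 mm wide (x): middle one 86 mm long at y = 0, handle-end one 68 mm long centred at y = +81 mm, other end one 68 mm at y = -81 mm
- book: fixed closed stock book with a dark blue cover, lying flat beside the work (not the other one far off at the right end), 210 x 152 x 14 mm. Origin: centre of its underside; its x axis runs along the 210 mm sides, z up; its top is 14 mm above the origin
- jar_mid (a point): centre (half-way up) of the small white plastic powder jar with white screw cap, loose, standing, 130 mm high: body 68 mm in diameter up to about 105 mm, flat-topped cap 56 mm in diameter over the top 26 mm; z up its axis. Grip by the cap; 0.22 kg. The larger jar (168 mm high) at the back is not part of the job
- dropper_mid (a point): centre (half-way up) of the clear plastic dropper bottle, loose, standing, 106 mm high: round body 51 mm in diameter narrowing at a shoulder to a cap 20 mm in diameter over the top 20 mm, which can be gripped; z up its axis; about 0.1 kg
- vial_mid (a point): centre (half-way up) of the small glass vial, loose, standing, 25 mm in diameter, 58 mm high; z up its axis
- roll_mid (a point): centre (half-way up) of the plaster roll, loose, a white tape roll on a spool lying flat, 50 mm in diameter, 25 mm high; z up its axis
- crayon_mid (a point): centre of the stock-marking crayon, loose, lying flat, 119 mm long along its y axis, 24 mm wide and 24 mm high
Things that resemble listed ones, but are neither listed nor needed, are in the scene too. What is shaped like the part that bears vial_mid but yellow is not meant.

How it is judged (in metres and radians):
At the end, for the whole second after the job is handed in: Upright on the tray floor: dropper bottle in the handle-end compartment, jar in the middle, vial in the other end; roll flat on the jar's cap within 15 mm of its axis; crayon on the book within 15 mm of its middle (each way) and 0.17 rad of parallel to the long sides; all at rest (x of dropper_mid in the frame of tray between -0.02 and 0.02 m and y of dropper_mid in the frame of tray between 0.07 and 0.092 m and z of dropper_mid in the frame of tray between 0.051 and 0.061 m and angle between each of dropper_mid, jar_mid, vial_mid, roll_mid's own z axis and vertical below 0.1 rad and x of jar_mid in the frame of tray between -0.012 and 0.012 m and y of jar_mid in the frame of tray between -0.012 and 0.012 m and z of jar_mid in the frame of tray between 0.063 and 0.073 m and x of vial_mid in the frame of tray between -0.032 and 0.032 m and y of vial_mid in the frame of tray between -0.104 and -0.058 m and z of vial_mid in the frame of tray between 0.027 and 0.037 m and horizontal distance between roll_mid and jar_mid below 0.015 m and z of roll_mid in the frame of jar_mid between 0.0725 and 0.0825 m and x of crayon_mid in the frame of book between -0.015 and 0.015 m and y of crayon_mid in the frame of book between -0.015 and 0.015 m and z of crayon_mid in the frame of book between 0.02 and 0.032 m and angle between the y axis of crayon_mid and the x axis of book, either way round below 0.17 rad and linear speed of each of dropper, jar, vial, roll, crayon below 0.02 m/s); the robot touches nothing.
It also fails if it takes over 120 s, if anything falls off the work surface, if the arm or the gripper's body presses on something with over 40 N, if the wrist force passes 120 N, or if a joint passes its speed limit or range.

### The arm

A 6-joint arm with a two-finger parallel gripper is mounted at the origin on a cart in front of the work surface, level with it; the furniture and walls round the work are solid. World frame = base frame: x ahead of the robot, y to its left, z up, the work surface at z = 0. Lengths are in m, angles in degrees, forces in N, time in s.
With the tool pointing down it reaches from about 0.425 to 0.925 m from the base axis. Payload 12.5 kg.
Tool frame: the origin (TCP) lies midway between the tips of the shut fingers; the grasp point (between the pads) lies 19 mm behind it (robot.grip_point_offset is the distance from the TCP to the grasp point, in m); z points along the fingers, y is the line along which they close (so a half turn about z gives the same grasp; the last joint's range is limited). The gripper opens to 85 mm and grips with 20 to 120 N. Pads are 22 mm wide; open, the fingers measure 114 mm over their backs; the gripper's body (76 mm by 85 mm) begins 54 mm behind the grasp point. The pads swing forward as they close: fully open they stand 13 mm farther back than shut.
Start: joints at [-75.035, 28.126, 89.318, -0, 62.55, -6.05], TCP at [0.224, -0.583, 0.231] pointing down, gripper open.
Joint ranges: [-177.58, 177.58], [-47.91, 125.51], [2.72, 160], [-65.01, 245.01], [3.68, 167.84], [-153.87, 153.87]. Speed limits (degrees/s): [127.2, 127.2, 159.86, 180, 180, 180].

### API

Orientations are given as a 3x3 rotation matrix whose columns are the frame's x, y, z axes.
In Python, from bench import sensors, imaging, close_job, robot gives the robot as it stands. The module is installed in compiled form; this text tells all that it offers.
- The arm moves only by the tool jog_arm, never from a script. Its argument "steps" is a list of rows, each a list of 3 entries, a list of its own where there are three numbers: the closure, from 0 (fully open) to 1 (shut), then the shift along the world's x, y, z in m, then the turn about the world's z in degrees. In form: [[jaw, [x, y, z], spin], ...]. A call has 1 to 8 rows; each row shifts and turns the commanded pose from where the row before left it; what a row does not reach is not made up. A row lasts 1/12 s, in which the tool goes at most 41.7 mm and 7.16 degrees, less where a joint would pass 70% of its speed; a pose out of reach is approached as far as the arm can. A call with a gripper value outside its range is refused whole. The fingers move at their own pace and stop on an object; "grip_force" is the grip in N (left out, the last holds). Time passes only in rows, so rows that do not move let the fingers close. It gives the time, the measured TCP pose, the force, the opening and the grip force at its end, in the units of the state.
- sensors.sense(): the state, without advancing time (a new reading comes with each control period).
- imaging.camera(name): name is "side" or "top"; returns a dict with "frame" (420x560x3 uint8, blue, green, red), "range_z" (420x560 float32, m along the optical axis (not along the pixel's ray), 0 where there is no reading), "fov_y" (degrees; the focal length in pixels is half the picture's height over the tangent of half this angle, whatever the lens; pixels are square), "cx", "cy" (the principal point, pixels), "camera_from_world" (4x4, takes a point from world to camera coordinates). Camera axes: x right, y down, z forward; pixel columns grow to the right and rows downward; lengths in m; the calibration is good to about 2 mm. A picture is of the moment at which its call begins.
- close_job(): hands the job in; it is judged then, once.
Trained networks look in a picture, given as the dict that the camera call returned (one of the last four; its "shot" number tells which), for a name from the list of things; names that differ only in an ending like _2 or _b are one class to them, and where a whole thing is asked for, a point or a joint stands for the part that bears it (a point fixed in the world has none). Each returns a list of dicts, best first, with "conf" (0 to 1); they miss things now and then, are a little off and sometimes report something else, mostly with a low value. They report only what shows in the picture. A call takes as long as a camera call. They do not tell look-alikes from the thing itself.
- imaging.cut_out(picture, thing): "pixels" (420x560 bool, what is visible of it).
- imaging.spot_point(picture, thing): "location" ([x, y, z] in m, in the coordinates of the camera as it stood for that picture, good to about 4 mm: a listed point, or the origin of a listed thing).
The state is a dict: "time_s": time; "joint_positions": joint angles; "dq": joint speeds; "joint_efforts": joint torques, N m; "tcp_pos": TCP position; "ee_rot": TCP orientation; "force": force on the tool from outside, world axes, zero at the start; "torque": the same for the moment, N m; "grip_width": opening from 0.0 (shut) to 1.0 (fully open); "grip_force": force on a finger pad.
Only numpy, scipy, OpenCV 4.12 (cv2) and the standard library are available. Lean on these libraries where they do the work, as an engineer would, in place of code of your own. Each camera call takes 0.05 s, during which the arm holds its last target. There are 200 camera calls.

## Working session

There is one attempt and no reset: what is moved stays moved. The work goes in short steps, Python scripts to look and compute and a tool call to move; the robot and the scene stay as the last step left them, time stands still between calls to the robot, and variables do not carry over. Pictures are saved under pics/ and viewed, at most 14 in all, crops included, and the job is handed in when it is done.

Besides the shell and the picture viewer there is one more tool, called after "Request:" as name(argument=value, ...) on one line, values as JSON. jog_arm: Moves the arm, as the interface text tells. Its arguments: {"type":"object","properties":{"steps":{"type":"array"},"grip_force":{"type":"number"}},"required":["steps"]}

```bash
mkdir -p pics; cat > h.py <<'E'
import numpy as np, cv2
from bench import sensors, imaging, robot
def shot(n,save=None):
    p=imaging.camera(n)
    if save: cv2.imwrite('pics/'+save,p['frame'])
    return p
def f(p): return 210/np.tan(np.radians(p['fov_y']/2))
def c2w(p,c):
    T=np.linalg.inv(p['camera_from_world']); return T[:3,:3]@np.asarray(c)+T[:3,3]
def w2px(p,w):
    T=p['camera_from_world']; c=T[:3,:3]@np.asarray(w)+T[:3,3]
    return np.array([p['cx']+f(p)*c[0]/c[2],p['cy']+f(p)*c[1]/c[2]])
def cloud(p):
    z=p['range_z']; v,u=np.mgrid[:420,:560]
    c=np.stack([(u-p['cx'])*z/f(p),(v-p['cy'])*z/f(p),z],-1)
    T=np.linalg.inv(p['camera_from_world']); w=c@T[:3,:3].T+T[:3,3]; w[z==0]=np.nan
    return w
E
python3 - <<'E'
from h import *
for n in ['top','side']:
    p=shot(n,n+'0.png'); W=cloud(p)
    T=np.linalg.inv(p['camera_from_world']); print(n,T[:3,3].round(3),T[:3,2].round(3),p['fov_y'])
    for t in ['tray','book','jar_mid','dropper_mid','vial_mid','roll_mid','crayon_mid']:
        for d in imaging.spot_point(p,t)[:4]:
            w=c2w(p,d['location']); print(t,round(d['conf'],2),w.round(3),w2px(p,w).round())
E
```

```text
top [3.450e-01 1.000e-03 1.233e+00] [ 0.187  0.011 -0.982] 52.68599032580966
tray 0.86 [ 0.528 -0.307 -0.001] [389. 222.]
book 0.77 [ 0.531  0.298 -0.001] [183. 219.]
jar_mid 0.77 [ 0.459 -0.073  0.064] [311. 242.]
dropper_mid 0.85 [0.465 0.073 0.052] [258. 240.]
vial_mid 0.6 [0.705 0.144 0.026] [236. 160.]
vial_mid 0.46 [0.664 0.033 0.03 ] [274. 173.]
vial_mid 0.42 [ 0.46  -0.072  0.061] [310. 242.]
vial_mid 0.39 [0.69  0.087 0.028] [255. 165.]
roll_mid 0.64 [ 0.688 -0.092  0.01 ] [316. 167.]
crayon_mid 0.59 [ 0.557 -0.017  0.011] [290. 210.]
side [0.142 0.906 0.557] [ 0.388 -0.817 -0.427] 49.15409561294828
tray 0.84 [ 0.524 -0.305  0.002] [333. 187.]
book 0.76 [0.529 0.302 0.   ] [230. 305.]
book 0.53 [ 0.688 -0.097  0.012] [253. 202.]
jar_mid 0.9 [ 0.458 -0.067  0.062] [329. 205.]
dropper_mid 0.82 [0.462 0.076 0.058] [306. 232.]
vial_mid 0.72 [0.69  0.088 0.028] [216. 227.]
vial_mid 0.6 [0.704 0.147 0.03 ] [198. 236.]
vial_mid 0.51 [0.665 0.032 0.026] [237. 219.]
roll_mid 0.77 [ 0.686 -0.095  0.01 ] [253. 203.]
roll_mid 0.54 [0.522 0.299 0.004] [234. 303.]
crayon_mid 0.81 [ 0.554 -0.01   0.011] [284. 226.]
```

View pics/top0.png

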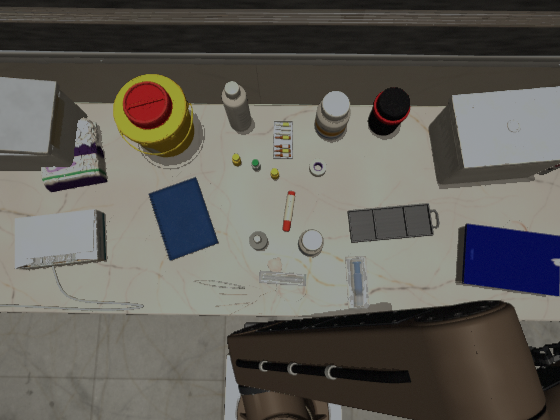

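View pics/side0.png

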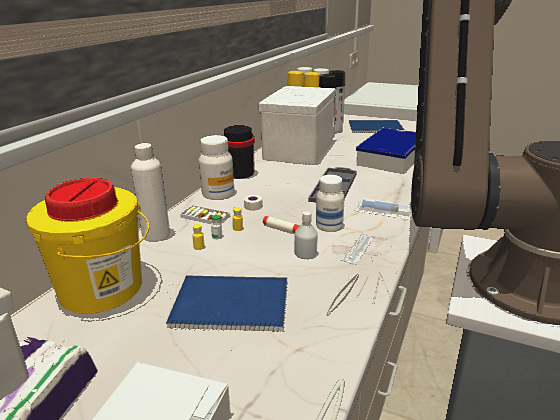

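The top view shows the tray at (390,222) with its loop handle to the right at (435,218), so towards -y. The near book is at (183,219), the jar at (311,242), the dropper bottle at (258,240), the crayon at (289,210) and the roll at (317,168).

Things that could be mistaken for a target:
- **Vial:** (236,159) is yellow, (275,173) is yellow and (255,164) is clear. I choose (255,164).
- **Jar:** the big jar is at (333,115). I choose (311,242).
- **Book:** the other one is far right in the side view at (375,126). I choose (183,219).

Next I take the precise geometry and one close crop.

```bash
python3 - <<'E'
from h import *
P={n:shot(n) for n in ['top','side']}
a=P['top']['frame'][140:260,220:340]; b=P['side']['frame'][180:260,180:340]
a=cv2.resize(a,(480,480),interpolation=cv2.INTER_CUBIC); b=cv2.resize(b,(320,160))
c=np.zeros((480,800,3),np.uint8); c[:,:480]=a; c[:160,480:]=b; cv2.imwrite('pics/crop1.png',c)
for n,p in P.items():
    W=cloud(p)
    for t in ['tray','book','crayon_mid','jar_mid','dropper_mid','roll_mid','vial_mid']:
        for d in imaging.cut_out(p,t)[:3]:
            m=cv2.erode(d['pixels'].astype(np.uint8),np.ones((1,1)))>0
            w=W[m]; w=w[~np.isnan(w[:,0])]
            if len(w)<10: continue
            zt=np.percentile(w[:,2],97)
            q=w[(w[:,2]>zt-0.008)&(w[:,2]<zt+.006)] if t[:4] not in('tray','book') else w[np.abs(w[:,2])<.03]
            r=cv2.minAreaRect(q[:,:2].astype(np.float32)*1000)
            print(n,t,round(d['conf'],2),'ztop',zt.round(3),'N',len(q),'mean',q.mean(0).round(3),'rect',np.round(r[0],0),np.round(r[1],0),round(r[2],1),'circ',np.round(cv2.minEnclosingCircle(q[:,:2].astype(np.float32)*1000)[0]),'bgr',p['frame'][m].mean(0).round())
E
```

```text
top tray 0.93 ztop 0.015 N 2739 mean [ 0.527 -0.311  0.005] rect [ 528. -320.] [ 97. 266.] 6.1 circ [ 527. -317.] bgr [70. 73. 74.]
top book 0.95 ztop 0.015 N 3520 mean [0.53  0.298 0.011] rect [533. 298.] [211. 149.] 21.0 circ [533. 298.] bgr [76. 48. 29.]
top crayon_mid 0.51 ztop 0.025 N 240 mean [ 0.557 -0.011  0.021] rect [557. -12.] [ 22. 114.] 82.0 circ [557. -12.] bgr [101. 116. 145.]
top jar_mid 0.83 ztop 0.132 N 333 mean [ 0.46  -0.072  0.129] rect [460. -73.] [50. 53.] 0.5 circ [460. -72.] bgr [130. 132. 132.]
top dropper_mid 0.62 ztop 0.106 N 38 mean [0.465 0.073 0.104] rect [465.  73.] [15. 17.] 48.6 circ [465.  73.] bgr [100. 108. 108.]
top roll_mid 0.53 ztop 0.028 N 170 mean [ 0.687 -0.097  0.025] rect [688. -97.] [46. 47.] 0.2 circ [688. -96.] bgr [118. 123. 124.]
top vial_mid 0.65 ztop 0.061 N 31 mean [0.662 0.031 0.057] rect [662.  30.] [15. 16.] 53.7 circ [663.  31.] bgr [ 43. 115. 121.]
top vial_mid 0.63 ztop 0.059 N 34 mean [0.705 0.144 0.057] rect [705. 144.] [18. 15.] 83.8 circ [707. 144.] bgr [ 46. 116. 123.]
top vial_mid 0.49 ztop 0.059 N 40 mean [0.69  0.087 
[... 435 characters left out ...]
.7 circ [564.  -4.] bgr [141. 166. 200.]
side jar_mid 0.93 ztop 0.131 N 204 mean [ 0.456 -0.062  0.13 ] rect [458. -66.] [51. 53.] 37.3 circ [458. -65.] bgr [138. 146. 149.]
side dropper_mid 0.77 ztop 0.105 N 54 mean [0.461 0.08  0.104] rect [462.  79.] [15. 20.] 42.3 circ [461.  78.] bgr [136. 148. 151.]
side roll_mid 0.56 ztop 0.028 N 138 mean [ 0.683 -0.09   0.025] rect [684. -91.] [47. 48.] 82.9 circ [683. -94.] bgr [139. 152. 163.]
side vial_mid 0.64 ztop 0.059 N 44 mean [0.686 0.093 0.057] rect [687.  92.] [18. 19.] 17.1 circ [687.  91.] bgr [111. 134. 119.]
side vial_mid 0.64 ztop 0.059 N 49 mean [0.701 0.15  0.056] rect [701. 148.] [19. 18.] 72.8 circ [700. 148.] bgr [ 49. 146. 171.]
```

View pics/crop1.png

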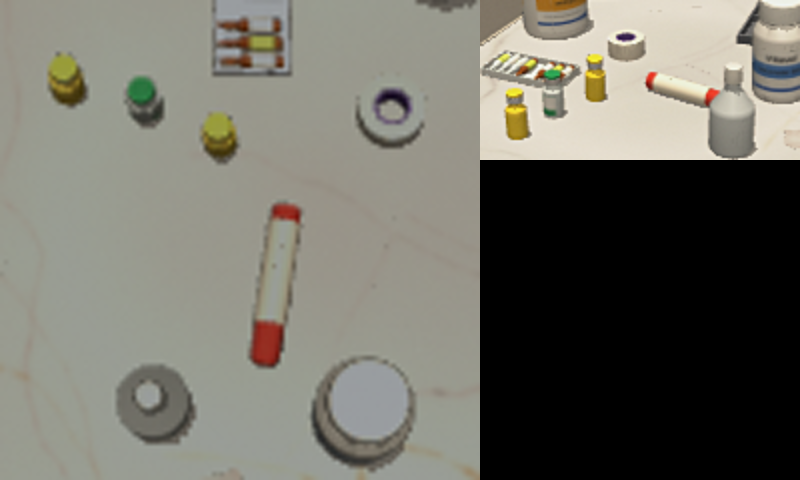

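The close crop confirms it: the vial at crop (142,95), which is (255,164) in the top view, is clear glass with a green cap and both neighbours are yellow. I'll check the tool yaw, then move.

```bash
python3 -c "
from h import *
s=sensors.sense();print(s['ee_rot'],s['tcp_pos'],s['time_s'],s['grip_width'],robot.grip_point_offset)"
```

```text
[[ 9.33474277e-01  3.58644357e-01  7.83910777e-06]
 [ 3.58644356e-01 -9.33474271e-01 -1.04581873e-04]
 [-3.01900932e-05  1.00435940e-04 -9.99999995e-01]] [ 0.22418436 -0.58342405  0.23132174] 1.6 1.0047994090433934 0.0187
```

Request:
jog_arm(steps=[[0,[0.02,0.03,0.004],5],[0,[0.02,0.03,0.004],5],[0,[0.02,0.03,0.004],5],[0,[0.02,0.03,0.004],5]], grip_force=40)

```text
time_s: 1.93
tcp_pos: [0.3046, -0.4621, 0.2474]
ee_rot: [[0.752, 0.659, 0.0], [0.659, -0.752, -0.0], [0.0, 0.0, -1.0]]
force: [0.6, -0.4, 0.1]
grip_width: 1.0
grip_force: 0.0
```

Request:
jog_arm(steps=[[0,[0.024,0.0345,0],3.5],[0,[0.024,0.0345,0],3.5],[0,[0.024,0.0345,0],3.5],[0,[0.024,0.0345,0],3.5],[0,[0.024,0.0345,0],3.5],[0,[0.024,0.0345,0],3.5],[0,[0.024,0.0345,0],3.5],[0,[0.024,0.0345,0],3.8]])

```text
time_s: 2.6
tcp_pos: [0.4954, -0.1879, 0.2476]
ee_rot: [[0.35, 0.937, 0.001], [0.937, -0.35, -0.0], [-0.0, 0.001, -1.0]]
force: [0.4, -0.8, 0.2]
grip_width: 1.0
grip_force: 0.0
```

Request:
jog_arm(steps=[[0,[0.024,0.0345,0],0],[0,[0.024,0.0345,0],0],[0,[0.024,0.0345,0],0],[0,[0.024,0.0345,0],0],[0,[0.024,0.0345,0],0],[0,[0.024,0.0345,0],0],[0,[0.024,0.0345,-0.03],0],[0,[0.02,0.034,-0.03],0]])

```text
time_s: 3.27
tcp_pos: [0.6752, 0.0739, 0.1985]
ee_rot: [[0.353, 0.936, 0.004], [0.936, -0.353, -0.0], [0.001, 0.003, -1.0]]
force: [0.9, -0.5, 0.1]
grip_width: 0.999
grip_force: 0.0
```

Request:
jog_arm(steps=[[0,[0,0,-0.03],0],[0,[0,0,-0.03],0],[0,[0,0,0],0],[0,[0,0,0],0]])

```text
time_s: 3.6
tcp_pos: [0.6731, 0.0718, 0.1372]
ee_rot: [[0.353, 0.936, -0.003], [0.936, -0.353, -0.0], [-0.001, -0.002, -1.0]]
force: [-0.0, 0.1, 1.3]
grip_width: 1.001
grip_force: 0.0
```

```bash
python3 - <<'E'
from h import *
s=sensors.sense();print(s['tcp_pos'],s['joint_positions'])
p=shot('side'); t=shot('top')
a=cv2.resize(p['frame'][110:270,130:330],(500,400)); b=cv2.resize(t['frame'][100:220,190:310],(300,300))
c=np.zeros((400,800,3),np.uint8); c[:,:500]=a; c[:300,500:]=b; cv2.imwrite('pics/v1.png',c)
E
```

```text
[0.67310708 0.07183154 0.13715818] [ 5.05387706e-01  3.78111373e+01  8.66201540e+01 -2.29337130e-03
  5.57157159e+01  2.11896980e+01]
```

View pics/v1.png

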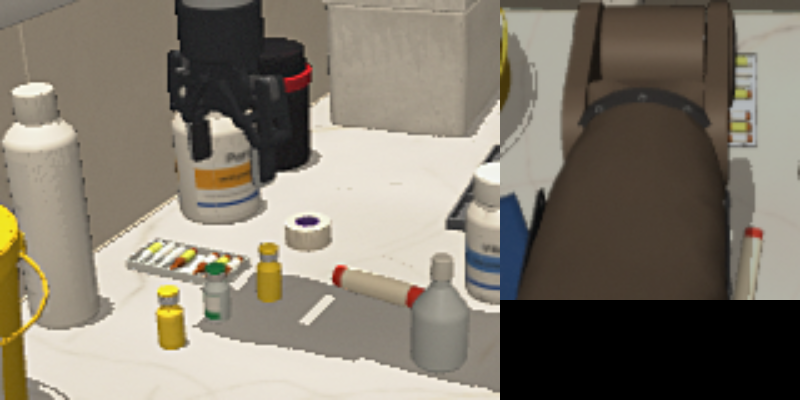

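The gripper is above and behind the clear vial, which is at crop (216,290), and is about 15 mm short. I'll correct that and descend.

Request:
jog_arm(steps=[[0,[0.015,0.017,0],0],[0,[0,0,-0.02],0],[0,[0,0,-0.02],0],[0,[0,0,-0.02],0],[0,[0,0,0],0],[0,[0,0,0],0]])

```text
time_s: 4.2
tcp_pos: [0.689, 0.0885, 0.0794]
ee_rot: [[0.354, 0.935, 0.001], [0.935, -0.354, -0.0], [0.0, 0.001, -1.0]]
force: [0.1, 1.2, 1.1]
grip_width: 1.0
grip_force: 0.0
```

```bash
python3 - <<'E'
from h import *
s=sensors.sense();print(s['tcp_pos'])
p=shot('side'); 
a=cv2.resize(p['frame'][150:270,150:300],(750,600)); cv2.imwrite('pics/v2.png',a)
E
```

```text
[0.6889884  0.08848952 0.07944528]
```

View pics/v2.png

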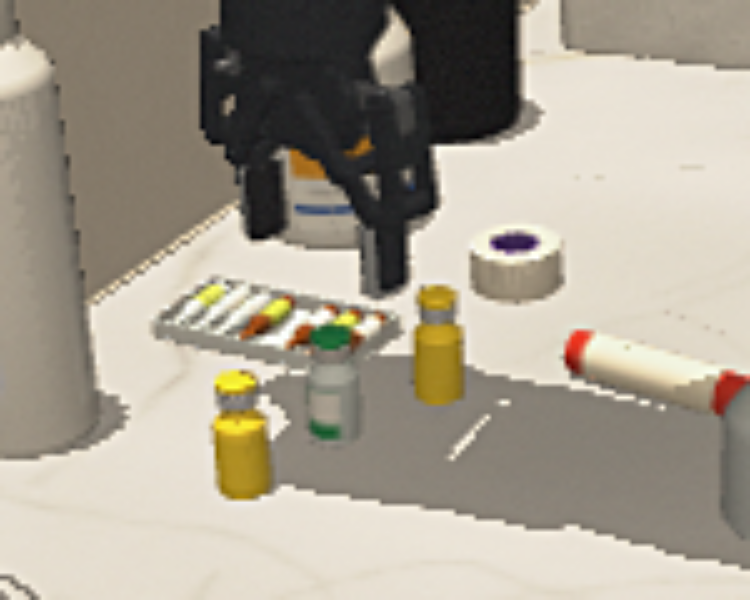

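The fingers straddle the vial: tips at (265,220) and (385,280), vial cap at (332,335). I'll descend and grip.

Request:
jog_arm(steps=[[0,[0,0,-0.02],0],[0,[0,0,-0.02],0],[0,[0,0,-0.02],0],[0,[0,0,0],0],[1,[0,0,0],0],[1,[0,0,0],0],[1,[0,0,0],0],[1,[0,0,0],0]])

```text
time_s: 4.92
tcp_pos: [0.6892, 0.0889, 0.0196]
ee_rot: [[0.353, 0.936, 0.002], [0.936, -0.353, 0.0], [0.001, 0.002, -1.0]]
force: [0.4, 0.6, 0.9]
grip_width: 0.45
grip_force: 0.0
```

Request:
jog_arm(steps=[[1,[0,0,0],0],[1,[0,0,0],0],[1,[0,0,0],0],[1,[0,0,0],0],[1,[0,0,0],0],[1,[0,0,0],0]])

```text
time_s: 5.42
tcp_pos: [0.689, 0.0889, 0.0192]
ee_rot: [[0.353, 0.936, 0.002], [0.936, -0.353, 0.0], [0.001, 0.002, -1.0]]
force: [-1.8, 0.1, 6.1]
grip_width: 0.263
grip_force: 39.0
```

Request:
jog_arm(steps=[[1,[0,0,0.01],0],[1,[0,0,0.03],0],[1,[0,0,0.035],0],[1,[0,0,0.035],0],[1,[0,0,0.03],0],[1,[0,0,0],0]])

```text
time_s: 5.92
tcp_pos: [0.6907, 0.089, 0.1656]
ee_rot: [[0.353, 0.936, 0.01], [0.936, -0.353, 0.0], [0.004, 0.009, -1.0]]
force: [0.4, 0.5, 0.1]
grip_width: 0.268
grip_force: 39.2
```

Request:
jog_arm(steps=[[1,[-0.007,-0.012,0],0],[1,[-0.0132,-0.024,0],0],[1,[-0.0132,-0.024,0],0],[1,[-0.0132,-0.024,0],0],[1,[-0.0132,-0.024,0],0],[1,[-0.0132,-0.024,0],0],[1,[-0.0132,-0.024,0],0],[1,[-0.0132,-0.024,0],0]])

```text
time_s: 6.58
tcp_pos: [0.5872, -0.0925, 0.1571]
ee_rot: [[0.353, 0.935, -0.002], [0.936, -0.353, 0.0], [-0.0, -0.002, -1.0]]
force: [0.2, -0.8, -0.1]
grip_width: 0.266
grip_force: 39.2
```

Request:
jog_arm(steps=[[1,[-0.0132,-0.024,0],0],[1,[-0.0132,-0.024,0],0],[1,[-0.0132,-0.024,0],0],[1,[-0.0132,-0.024,0],0],[1,[-0.0132,-0.024,0],0],[1,[-0.0068,-0.012,0],0],[1,[0,0,0],0],[1,[0,0,0],0]])

```text
time_s: 7.25
tcp_pos: [0.5157, -0.2234, 0.1575]
ee_rot: [[0.355, 0.935, -0.001], [0.935, -0.355, 0.001], [0.0, -0.001, -1.0]]
force: [0.9, 0.6, -0.4]
grip_width: 0.275
grip_force: 39.2
```

```bash
python3 - <<'E'
from h import *
p=shot('top'); s=sensors.sense(); print(s['tcp_pos'],s['grip_width'],s['grip_force'])
q=shot('side')
a=cv2.resize(q['frame'][90:240,250:450],(560,420)); cv2.imwrite('pics/v3.png',a)
E
```

```text
[ 0.51607722 -0.22275994  0.15757821] 0.2697558594670749 39.17884611950285
```

View pics/v3.png

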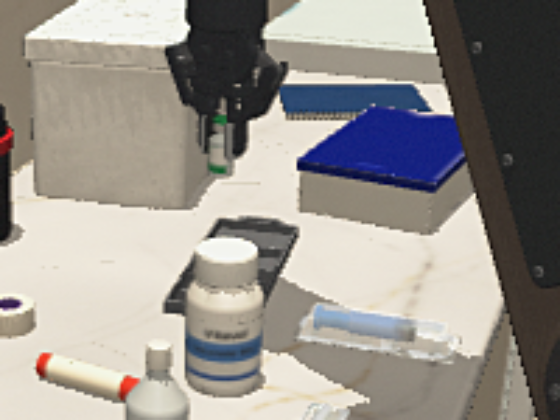

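The vial is held upright at (218,150) over the tray. I'll lower and release it.

Request:
jog_arm(steps=[[1,[0,0,-0.03],0],[1,[0,0,-0.03],0],[1,[0,0,-0.03],0],[1,[0,0,-0.025],0],[1,[0,0,-0.013],0],[1,[0,0,-0.005],0],[1,[0,0,0],0],[1,[0,0,0],0]])

```text
time_s: 8.02
tcp_pos: [0.5168, -0.2226, 0.0254]
ee_rot: [[0.352, 0.936, 0.0], [0.936, -0.352, -0.0], [-0.0, 0.001, -1.0]]
force: [0.4, -0.2, 0.7]
grip_width: 0.27
grip_force: 39.2
```

Request:
jog_arm(steps=[[1,[0,0,-0.001],0],[1,[0,0,0],0]])

```text
time_s: 8.18
tcp_pos: [0.5168, -0.2232, 0.0249]
ee_rot: [[0.353, 0.936, 0.002], [0.936, -0.353, -0.001], [-0.0, 0.002, -1.0]]
force: [-0.2, 0.4, 0.7]
grip_width: 0.272
grip_force: 39.2
```

Request:
jog_arm(steps=[[1,[0,0,-0.0015],0],[1,[0,0,-0.001],0],[1,[0,0,0],0],[0.5,[0,0,0],0],[0.5,[0,0,0],0],[0.5,[0,0,0],0],[0.5,[0,0,0],0],[0.5,[0,0,0],0]])

```text
time_s: 8.85
tcp_pos: [0.5162, -0.2232, 0.0213]
ee_rot: [[0.353, 0.936, -0.0], [0.936, -0.353, 0.0], [0.0, -0.0, -1.0]]
force: [0.6, -0.8, -0.9]
grip_width: 0.5
grip_force: 0.0
```

Request:
jog_arm(steps=[[0.5,[0,0,0.02],0],[0.5,[0,0,0.03],0],[0.5,[0,0,0.035],0],[0,[0,0,0.035],0],[0,[0,0,0.035],0],[0,[0,0,0.02],0],[0,[0,0,0],0]])

```text
time_s: 9.43
tcp_pos: [0.5176, -0.2238, 0.2009]
ee_rot: [[0.353, 0.936, 0.006], [0.936, -0.353, -0.004], [-0.001, 0.007, -1.0]]
force: [-0.8, -0.5, 0.9]
grip_width: 0.998
grip_force: 0.0
```

Request:
jog_arm(steps=[[0,[-0.003,0.014,0],0],[0,[-0.0048,0.027,0],0],[0,[-0.0048,0.027,0],0],[0,[-0.0048,0.027,0],0],[0,[-0.0048,0.027,0],0],[0,[-0.0048,0.027,0],0],[0,[-0.0048,0.027,0],0],[0,[-0.0048,0.027,0],0]])

```text
time_s: 10.1
tcp_pos: [0.4782, -0.0183, 0.1951]
ee_rot: [[0.353, 0.936, -0.002], [0.936, -0.353, 0.001], [-0.0, -0.002, -1.0]]
force: [0.3, 0.4, 0.2]
grip_width: 1.0
grip_force: 0.0
```

Request:
jog_arm(steps=[[0,[-0.0048,0.027,0],0],[0,[-0.0048,0.027,0],0],[0,[-0.0048,0.027,0],0],[0,[-0.003,0.014,0],0],[0,[0,0,-0.025],0],[0,[0,0,-0.025],0],[0,[0,0,-0.02],0],[0,[0,0,0],0]])

```text
time_s: 10.77
tcp_pos: [0.4596, 0.0754, 0.1226]
ee_rot: [[0.353, 0.936, -0.007], [0.936, -0.353, -0.0], [-0.003, -0.007, -1.0]]
force: [-1.6, -0.6, -0.2]
grip_width: 1.003
grip_force: 0.0
```

```bash
python3 - <<'E'
from h import *
q=shot('side'); s=sensors.sense(); print(s['tcp_pos'],s['grip_width'])
a=cv2.resize(q['frame'][140:260,240:400],(640,480)); cv2.imwrite('pics/d1.png',a)
print([ (w2px(q,x)-[240,140])*4 for x in (s['tcp_pos'],[.464,.074,.106])])
print([(d['conf'],c2w(q,d['location'])) for d in imaging.spot_point(q,'dropper_mid')])
E
```

```text
[0.46051153 0.07524756 0.12442708] 1.0010615761365125
[array([270.0639409 , 259.12295822]), array([264.51961742, 287.64346231])]
[(0.77, array([0.46657245, 0.0778126 , 0.0557777 ]))]
```

View pics/d1.png

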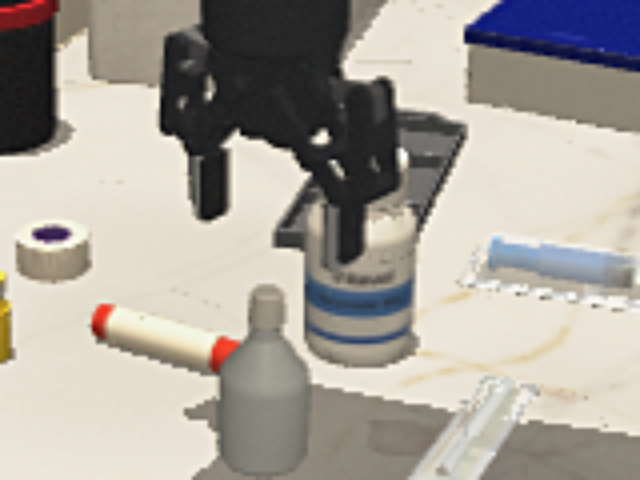

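The open fingers, with tips at (210,215) and (348,262), straddle the dropper cap at (266,290). I'll descend and grip the cap.

Request:
jog_arm(steps=[[0,[0.003,0,-0.018],0],[0,[0,0,-0.018],0],[0,[0,0,0],0],[1,[0,0,0],0],[1,[0,0,0],0],[1,[0,0,0],0],[1,[0,0,0],0],[1,[0,0,0],0]])

```text
time_s: 11.53
tcp_pos: [0.4655, 0.0749, 0.0911]
ee_rot: [[0.353, 0.936, 0.001], [0.936, -0.353, -0.0], [0.0, 0.001, -1.0]]
force: [-0.4, 0.5, -0.2]
grip_width: 0.299
grip_force: 0.0
```

Request:
jog_arm(steps=[[1,[0,0,0],0],[1,[0,0,0],0],[1,[0,0,0],0],[1,[0,0,0],0],[1,[0,0,0],0],[1,[0,0,0],0]])

```text
time_s: 12.03
tcp_pos: [0.4654, 0.0749, 0.091]
ee_rot: [[0.353, 0.936, 0.001], [0.936, -0.353, 0.0], [0.0, 0.001, -1.0]]
force: [-0.4, 1.4, 7.2]
grip_width: 0.197
grip_force: 39.0
```

Request:
jog_arm(steps=[[1,[0,0,0.01],0],[1,[0,0,0.03],0],[1,[0,0,0.035],0],[1,[0,0,0.035],0],[1,[0,0,0.035],0],[1,[0,0,0.01],0],[1,[0,0,0],0]])

```text
time_s: 12.62
tcp_pos: [0.466, 0.0749, 0.2483]
ee_rot: [[0.353, 0.936, 0.006], [0.936, -0.353, 0.0], [0.002, 0.005, -1.0]]
force: [-0.5, -0.0, -1.6]
grip_width: 0.196
grip_force: 39.3
```

```bash
python3 - <<'E'
from h import *
q=shot('side'); t=shot('top'); s=sensors.sense(); print(s['tcp_pos'],s['grip_width'],s['grip_force'])
cv2.imwrite('pics/d2.png',np.hstack([q['frame'][100:320,200:480],cv2.resize(t['frame'],(293,220))]))
for d in imaging.cut_out(t,'vial_mid'):
    w=cloud(t)[d['pixels']]; print(d['conf'],np.nanmean(w,0), np.nanmax(w[:,2]))
E
```

```text
[0.46484945 0.07483592 0.24495766] 0.19654729905731938 39.33150644064881
0.48 [0.70100667 0.14328167 0.04240764] 0.06169659422001872
0.42 [ 0.51474626 -0.22071037  0.05294698] 0.06426965729786627
```

View pics/d2.png

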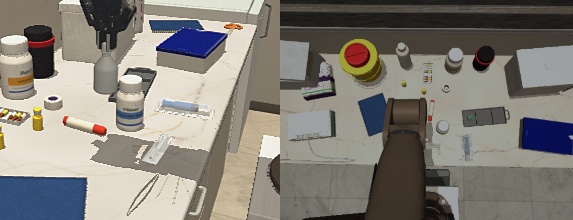

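The dropper bottle hangs upright from the gripper at (105,75), and the vial is standing in the tray at (0.515,-0.221). I'll carry the bottle to the handle end.

Request:
jog_arm(steps=[[1,[0,-0.009,0.02],0],[1,[0.0041,-0.018,0],0],[1,[0.0041,-0.0272,0],0],[1,[0.0041,-0.0272,0],0],[1,[0.0041,-0.0272,0],0],[1,[0.0041,-0.0272,0],0],[1,[0.0041,-0.0272,0],0],[1,[0.0041,-0.0272,0],0]])

```text
time_s: 13.43
tcp_pos: [0.4935, -0.1166, 0.2635]
ee_rot: [[0.353, 0.936, -0.003], [0.936, -0.353, 0.001], [-0.0, -0.003, -1.0]]
force: [0.0, 0.5, -1.8]
grip_width: 0.195
grip_force: 39.3
```

Request:
jog_arm(steps=[[1,[0.0041,-0.0272,0],0],[1,[0.0041,-0.0272,0],0],[1,[0.0041,-0.0272,0],0],[1,[0.0041,-0.0272,0],0],[1,[0.0041,-0.0272,0],0],[1,[0.0041,-0.0272,0],0],[1,[0.0041,-0.0272,0],0],[1,[0.0041,-0.0272,0],0]])

```text
time_s: 14.1
tcp_pos: [0.5264, -0.3341, 0.263]
ee_rot: [[0.353, 0.935, -0.003], [0.935, -0.353, 0.002], [0.001, -0.003, -1.0]]
force: [0.8, -0.2, -0.5]
grip_width: 0.196
grip_force: 39.3
```

Request:
jog_arm(steps=[[1,[0.0041,-0.018,0],0],[1,[0.004,-0.009,0],0],[1,[0,0,-0.03],0],[1,[0,0,-0.03],0],[1,[0,0,-0.03],0],[1,[0,0,-0.03],0],[1,[0,0,0],0],[1,[0,0,0],0]])

```text
time_s: 14.77
tcp_pos: [0.5344, -0.359, 0.1437]
ee_rot: [[0.353, 0.936, -0.003], [0.936, -0.353, 0.003], [0.001, -0.004, -1.0]]
force: [0.5, -0.1, -0.1]
grip_width: 0.199
grip_force: 39.3
```

```bash
python3 - <<'E'
from h import *
q=shot('side'); s=sensors.sense(); print(s['tcp_pos'],s['grip_width'],s['grip_force'])
t=shot('top')
cv2.imwrite('pics/d3.png',np.hstack([cv2.resize(q['frame'][120:220,270:400],(520,400)),cv2.resize(t['frame'][180:260,330:386],(280,400))]))
E
```

```text
[ 0.53518072 -0.3597224   0.14566428] 0.20002245104417501 39.34822865703609
```

View pics/d3.png

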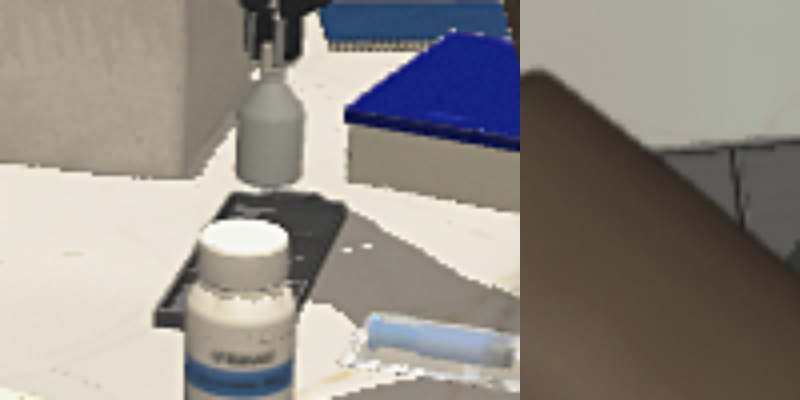

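The bottle is held over the tray at (270,130), but y is 28 mm short. I'll correct that, then lower it.

Request:
jog_arm(steps=[[1,[0,-0.014,0],0],[1,[0,-0.014,0],0],[1,[0,0,0],0],[1,[0,0,-0.02],0],[1,[0,0,-0.02],0],[1,[0,0,-0.007],0],[1,[0,0,0],0],[1,[0,0,0],0]])

```text
time_s: 15.53
tcp_pos: [0.535, -0.3884, 0.099]
ee_rot: [[0.354, 0.935, 0.0], [0.935, -0.354, -0.0], [-0.0, 0.0, -1.0]]
force: [-0.3, -0.5, -0.4]
grip_width: 0.199
grip_force: 39.3
```

Request:
jog_arm(steps=[[1,[0,0,-0.003],0],[1,[0,0,-0.0015],0],[1,[0,0,-0.001],0],[1,[0,0,0],0]])

```text
time_s: 15.87
tcp_pos: [0.5352, -0.3883, 0.0941]
ee_rot: [[0.353, 0.936, 0.001], [0.936, -0.353, -0.001], [-0.001, 0.002, -1.0]]
force: [0.2, -0.3, 4.9]
grip_width: 0.2
grip_force: 40.1
```

Request:
jog_arm(steps=[[0.6,[0,0,0],0],[0.6,[0,0,0],0],[0.6,[0,0,0],0],[0.4,[0,0,0.01],0],[0,[0,0,0.03],0],[0,[0,0,0.03],0],[0,[0,0,0.03],0],[0,[0,0,0],0]])

```text
time_s: 16.53
tcp_pos: [0.5365, -0.3893, 0.1998]
ee_rot: [[0.353, 0.936, 0.007], [0.936, -0.353, -0.006], [-0.003, 0.009, -1.0]]
force: [-0.3, -0.4, 0.6]
grip_width: 1.001
grip_force: 0.0
```

Request:
jog_arm(steps=[[0,[-0.003,0.013,0],0],[0,[-0.0064,0.0265,0],0],[0,[-0.0064,0.0265,0],0],[0,[-0.0064,0.0265,0],0],[0,[-0.0064,0.0265,0],0],[0,[-0.0064,0.0265,0],0],[0,[-0.0064,0.0265,0],0],[0,[-0.0064,0.0265,0],0]])

```text
time_s: 17.2
tcp_pos: [0.4866, -0.1882, 0.1933]
ee_rot: [[0.353, 0.935, 0.001], [0.935, -0.353, -0.0], [-0.0, 0.001, -1.0]]
force: [0.7, 0.5, 0.8]
grip_width: 1.0
grip_force: 0.0
```

Request:
jog_arm(steps=[[0,[-0.0064,0.0265,0],0],[0,[-0.0064,0.0265,0],0],[0,[-0.0064,0.0265,0],0],[0,[-0.0064,0.0265,0],0],[0,[-0.0034,0.0135,0],0],[0,[0,0,0],0],[0,[0,0,0],0]])

```text
time_s: 17.78
tcp_pos: [0.4583, -0.0697, 0.1934]
ee_rot: [[0.352, 0.936, 0.001], [0.936, -0.352, -0.0], [-0.0, 0.001, -1.0]]
force: [0.3, 0.4, -0.1]
grip_width: 1.001
grip_force: 0.0
```

```bash
python3 - <<'E'
from h import *
q=shot('side'); t=shot('top'); s=sensors.sense(); print(s['tcp_pos'],s['grip_width'])
for n,p in (('s',q),('t',t)):
  for k in ('dropper_mid','vial_mid','jar_mid'):
    print(n,k,[(d['conf'],c2w(p,d['location']).round(3)) for d in imaging.spot_point(p,k)])
W=cloud(t); m=(W[...,2]>.097)&(W[...,2]<.115)&(abs(W[...,0]-.535)<.03)&(abs(W[...,1]+.388)<.03); print('cap',W[m].mean(0),m.sum())
E
```

```text
[ 0.45849422 -0.0706094   0.1931451 ] 1.0013897355681673
s dropper_mid [(0.7, array([ 0.534, -0.389,  0.06 ]))]
s vial_mid [(0.7, array([0.661, 0.028, 0.029])), (0.68, array([0.705, 0.144, 0.027]))]
s jar_mid [(0.6, array([ 0.461, -0.068,  0.066]))]
t dropper_mid [(0.55, array([ 0.536, -0.388,  0.051]))]
t vial_mid [(0.64, array([ 0.519, -0.226,  0.033])), (0.55, array([0.703, 0.142, 0.021])), (0.53, array([0.666, 0.031, 0.03 ]))]
t jar_mid [(0.74, array([ 0.527,  0.298, -0.001]))]
cap [ 0.53356784 -0.38716811  0.10585304] 46
```

Request:
jog_arm(steps=[[0,[0.001,0,-0.03],0],[0,[0,0,-0.03],0],[0,[0,0,-0.02],0],[0,[0,0,-0.01],0],[0,[0,0,0],0],[0,[0,0,0],0]])

```text
time_s: 18.68
tcp_pos: [0.4591, -0.0701, 0.1027]
ee_rot: [[0.354, 0.935, -0.001], [0.935, -0.354, 0.0], [-0.0, -0.001, -1.0]]
force: [-0.3, 0.1, 0.3]
grip_width: 1.0
grip_force: 0.0
```

Request:
jog_arm(steps=[[1,[0,0,0],0],[1,[0,0,0],0],[1,[0,0,0],0],[1,[0,0,0],0],[1,[0,0,0],0],[1,[0,0,0],0],[1,[0,0,0],0],[1,[0,0,0],0]], grip_force=50)

```text
time_s: 19.35
tcp_pos: [0.4594, -0.07, 0.1043]
ee_rot: [[0.353, 0.936, 0.002], [0.936, -0.353, -0.001], [0.0, 0.002, -1.0]]
force: [-1.7, -0.2, 13.3]
grip_width: 0.616
grip_force: 50.1
```

Request:
jog_arm(steps=[[1,[0,0,0.01],0],[1,[0,0,0.02],0],[1,[0,0,0.02],0],[1,[0,0,0.03],0],[1,[0,0,0.025],0],[1,[0,0,0],0],[1,[0,0,0],0]])

```text
time_s: 19.93
tcp_pos: [0.4593, -0.07, 0.2091]
ee_rot: [[0.353, 0.936, 0.003], [0.936, -0.353, -0.001], [0.0, 0.003, -1.0]]
force: [0.4, -0.1, -3.2]
grip_width: 0.615
grip_force: 54.0
```

```bash
python3 - <<'E'
from h import *
q=shot('side'); s=sensors.sense(); print(s['tcp_pos'],s['grip_width'],s['grip_force'])
print([(d['conf'],c2w(q,d['location']).round(3)) for d in imaging.spot_point(q,'jar_mid')])
cv2.imwrite('pics/j1.png',cv2.resize(q['frame'][90:250,250:410],(480,480)))
E
```

```text
[ 0.45879137 -0.06982112  0.2079732 ] 0.6138565747928956 53.98691066948231
[(0.63, array([ 0.461, -0.067,  0.169]))]
```

View pics/j1.png

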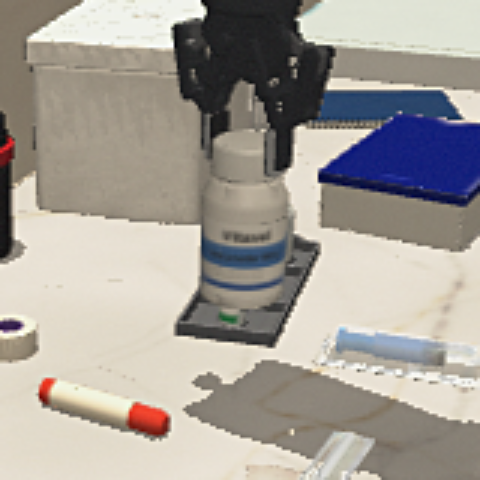

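The jar is held upright, with its cap between the fingers at (240,150). I'll carry it to the middle compartment.

Request:
jog_arm(steps=[[1,[0.0037,-0.0131,0],0],[1,[0.0074,-0.0262,0],0],[1,[0.0074,-0.0262,0],0],[1,[0.0074,-0.0262,0],0],[1,[0.0074,-0.0262,0],0],[1,[0.0074,-0.0262,0],0],[1,[0.0074,-0.0262,0],0],[1,[0.0074,-0.0262,0],0]])

```text
time_s: 20.7
tcp_pos: [0.5144, -0.2685, 0.2064]
ee_rot: [[0.353, 0.935, -0.002], [0.935, -0.353, 0.001], [0.0, -0.002, -1.0]]
force: [0.7, -0.0, -2.6]
grip_width: 0.613
grip_force: 54.0
```

Request:
jog_arm(steps=[[1,[0.0074,-0.0262,0],0],[1,[0.0037,-0.0131,0],0],[1,[0,0,0],0],[1,[0,0,0],0]])

```text
time_s: 21.03
tcp_pos: [0.5251, -0.3061, 0.2065]
ee_rot: [[0.354, 0.935, -0.002], [0.935, -0.354, 0.001], [0.001, -0.002, -1.0]]
force: [0.9, 0.1, -2.7]
grip_width: 0.614
grip_force: 54.0
```

```bash
python3 - <<'E'
from h import *
t=shot('top'); q=shot('side'); s=sensors.sense(); print(s['tcp_pos'],s['grip_width'],s['grip_force'])
print([(d['conf'],c2w(q,d['location']).round(3)) for d in imaging.spot_point(q,'jar_mid')])
for p in(t,q): print([(d['conf'],c2w(p,d['location']).round(3)) for d in imaging.spot_point(p,'tray')])
E
```

```text
[ 0.52523495 -0.30503399  0.20724639] 0.6159743706972542 53.980462993495166
[(0.81, array([ 0.524, -0.303,  0.167]))]
[(0.84, array([ 0.527, -0.309,  0.002]))]
[(0.55, array([ 0.524, -0.304,  0.001])), (0.29, array([ 0.556, -0.009,  0.011]))]
```

Request:
jog_arm(steps=[[1,[0,-0.001,-0.03],0],[1,[0,0,-0.03],0],[1,[0,0,-0.025],0],[1,[0,0,-0.01],0],[1,[0,0,-0.003],0],[1,[0,0,0],0],[1,[0,0,0],0]])

```text
time_s: 21.87
tcp_pos: [0.5263, -0.307, 0.1113]
ee_rot: [[0.353, 0.936, 0.002], [0.936, -0.353, -0.001], [-0.001, 0.002, -1.0]]
force: [0.0, -0.4, -1.3]
grip_width: 0.612
grip_force: 54.0
```

Request:
jog_arm(steps=[[1,[0,0,-0.0015],0],[1,[0,0,0],0]])

```text
time_s: 22.03
tcp_pos: [0.526, -0.3069, 0.1095]
ee_rot: [[0.353, 0.936, 0.002], [0.936, -0.353, -0.001], [-0.001, 0.002, -1.0]]
force: [0.4, -0.7, -2.4]
grip_width: 0.617
grip_force: 54.0
```

Request:
jog_arm(steps=[[1,[0,0,-0.0015],0],[1,[0,0,-0.001],0],[1,[0,0,0],0]])

```text
time_s: 22.28
tcp_pos: [0.5261, -0.307, 0.1074]
ee_rot: [[0.353, 0.936, 0.002], [0.936, -0.353, -0.001], [-0.001, 0.002, -1.0]]
force: [-2.1, 1.2, 9.3]
grip_width: 0.614
grip_force: 55.4
```

Request:
jog_arm(steps=[[1,[0,0,-0.001],0],[1,[0,0,0],0],[0.3,[0,0,0],0],[0,[0,0,0],0],[0,[0,0,0],0],[0,[0,0,0],0],[0,[0,0,0],0]])

```text
time_s: 22.87
tcp_pos: [0.5257, -0.3068, 0.1048]
ee_rot: [[0.353, 0.936, 0.0], [0.936, -0.353, 0.0], [0.0, 0.0, -1.0]]
force: [0.9, -0.2, 0.8]
grip_width: 0.998
grip_force: 0.0
```

Request:
jog_arm(steps=[[0,[0,0,0.02],0],[0,[0,0,0.03],0],[0,[0,0,0.03],0],[0,[0,0,0.02],0],[0,[0,0,0],0]])

```text
time_s: 23.28
tcp_pos: [0.5269, -0.3076, 0.2091]
ee_rot: [[0.353, 0.936, 0.005], [0.936, -0.353, -0.004], [-0.002, 0.006, -1.0]]
force: [0.5, -0.6, -0.5]
grip_width: 1.002
grip_force: 0.0
```

Request:
jog_arm(steps=[[0,[0.009,0.012,0],0],[0,[0.0178,0.0235,0],0],[0,[0.0178,0.0235,0],0],[0,[0.0178,0.0235,0],0],[0,[0.0178,0.0235,0],0],[0,[0.0178,0.0235,0],0],[0,[0,0,0],0],[0,[0,0,0],0]])

```text
time_s: 23.95
tcp_pos: [0.6241, -0.1751, 0.2032]
ee_rot: [[0.351, 0.936, -0.002], [0.936, -0.351, 0.001], [0.0, -0.002, -1.0]]
force: [0.1, -0.5, -0.3]
grip_width: 1.002
grip_force: 0.0
```

```bash
python3 - <<'E'
from h import *
t=shot('top'); q=shot('side'); s=sensors.sense(); print(s['tcp_pos'])
for n,p in (('t',t),('s',q)):
  W=cloud(p)
  for k in ('jar_mid','roll_mid','tray'): print(n,k,[(d['conf'],c2w(p,d['location']).round(3)) for d in imaging.spot_point(p,k)])
  for d in imaging.cut_out(p,'jar_mid'):
    w=W[d['pixels']]; top=np.nanpercentile(w[:,2],97); c=w[w[:,2]>top-.006]; print('jarmask',d['conf'],np.nanmin(w,0).round(3),np.nanmax(w,0).round(3),np.round(cv2.minEnclosingCircle(c[:,:2].astype(np.float32))[0],3))
  m=(W[...,0]>.7)&(W[...,0]<.9)&(abs(W[...,1]+.13)<.075)&(W[...,2]>.03)&(W[...,2]<.2); print('bigjar',W[m].min(0),W[m].max(0),m.sum())
E
```

```text
[ 0.62326805 -0.17699002  0.20380173]
t jar_mid [(0.69, array([ 0.526, -0.312,  0.064]))]
t roll_mid [(0.63, array([ 0.689, -0.096,  0.011])), (0.19, array([ 0.535,  0.301, -0.004]))]
t tray [(0.96, array([ 0.526, -0.309, -0.   ]))]
jarmask 0.78 [ 0.431 -0.355  0.01 ] [ 0.577 -0.168  0.615] [ 0.487 -0.247]
bigjar [ 0.77433897 -0.20499622  0.03004084] [ 0.89806179 -0.05507793  0.19985663] 2523
s jar_mid [(0.84, array([ 0.525, -0.305,  0.067]))]
s roll_mid [(0.7, array([ 0.687, -0.096,  0.012])), (0.65, array([ 0.533, -0.39 ,  0.057])), (0.16, array([ 0.555, -0.013,  0.011]))]
s tray [(0.55, array([ 0.523, -0.303,  0.001]))]
jarmask 0.72 [ 0.49  -0.388  0.008] [ 0.554 -0.225  0.136] [ 0.523 -0.303]
bigjar [ 0.77044061 -0.20469479  0.03025925] [ 0.89592167 -0.05511196  0.19992752] 3052
```

Request:
jog_arm(steps=[[0,[0.0215,0.0267,0],0],[0,[0.0215,0.0267,0],0],[0,[0.0215,0.0267,0],0],[0,[0,0,-0.03],0],[0,[0,0,-0.03],0],[0,[0,0,-0.03],0],[0,[0,0,-0.03],0],[0,[0,0,0],0]])

```text
time_s: 25.12
tcp_pos: [0.6856, -0.0967, 0.0791]
ee_rot: [[0.353, 0.935, -0.008], [0.935, -0.353, 0.002], [-0.001, -0.009, -1.0]]
force: [-0.9, 0.1, -1.7]
grip_width: 1.002
grip_force: 0.0
```

Request:
jog_arm(steps=[[0,[0,0,-0.02],0],[0,[0,0,0],0]])

```text
time_s: 25.28
tcp_pos: [0.6874, -0.0972, 0.0633]
ee_rot: [[0.353, 0.935, -0.003], [0.935, -0.353, 0.001], [-0.0, -0.003, -1.0]]
force: [-0.7, 0.6, -0.1]
grip_width: 0.998
grip_force: 0.0
```

```bash
python3 - <<'E'
from h import *
q=shot('side'); s=sensors.sense(); print(s['tcp_pos'],s['ee_rot'].round(3) if hasattr(s['ee_rot'],'round') else '')
cv2.imwrite('pics/r1.png',cv2.resize(q['frame'][120:240,190:310],(480,480)))
print((w2px(q,[.688,-.096,.026])-[190,120])*4)
E
```

```text
[ 0.68786113 -0.09727448  0.06492621] [[ 0.353  0.935 -0.001]
 [ 0.935 -0.353  0.   ]
 [-0.    -0.001 -1.   ]]
[249.07849929 311.25326755]
```

View pics/r1.png

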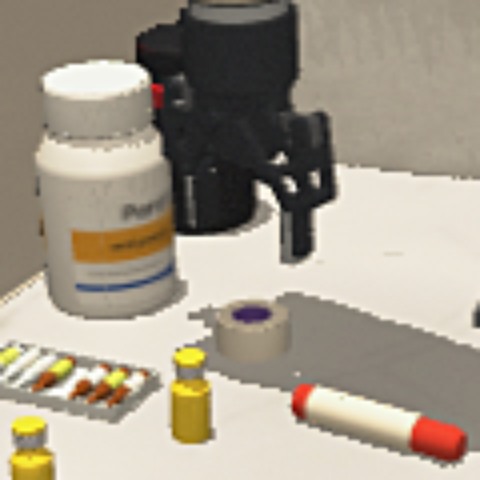

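The roll is at (252,330) and one finger is at (298,240), while the other is hidden behind the big jar at (105,190). I'll measure the clearance to the big jar before going down.

```bash
python3 - <<'E'
from h import *
q=shot('side'); W=cloud(q)
r=W[180:197+0, 200:233] # big jar body region: crop (40..175, 150..300)/4
r=W[155:195,202:232].reshape(-1,3); print(np.nanmin(r,0),np.nanmax(r,0),np.nanmedian(r,0))
from scipy.optimize import least_squares
r=r[~np.isnan(r).any(1)]
k=least_squares(lambda v:np.hypot(r[:,0]-v[0],r[:,1]-v[1])-v[2],[.8,-.13,.04],loss='soft_l1',f_scale=.002).x; print(k)
print('gap to finger outer', np.hypot(.741-k[0],-.117-k[1])-k[2])
E
```

```text
[ 0.75493201 -0.14216015  0.00621694] [ 0.85567087 -0.07968981  0.13554962] [ 0.79665423 -0.09466961  0.0769824 ]
[ 0.82148212 -0.1321171   0.04696158]
gap to finger outer 0.03492797100596261
```

Request:
jog_arm(steps=[[0,[0,0.001,-0.025],0],[0,[0,0,-0.025],0],[0,[0,0,-0.01],0],[0,[0,0,0],0],[0,[0,0,0],0]], grip_force=40)

```text
time_s: 25.8
tcp_pos: [0.6887, -0.0963, 0.0062]
ee_rot: [[0.353, 0.936, 0.001], [0.936, -0.353, -0.0], [0.0, 0.001, -1.0]]
force: [0.3, 0.1, 0.0]
grip_width: 1.001
grip_force: 0.0
```

Request:
jog_arm(steps=[[1,[0,0,0],0],[1,[0,0,0],0],[1,[0,0,0],0],[1,[0,0,0],0],[1,[0,0,0],0],[1,[0,0,0],0],[1,[0,0,0],0],[1,[0,0,0],0]])

```text
time_s: 26.47
tcp_pos: [0.6887, -0.0963, 0.0065]
ee_rot: [[0.353, 0.936, 0.002], [0.936, -0.353, -0.0], [0.0, 0.002, -1.0]]
force: [-1.9, 0.3, 7.3]
grip_width: 0.566
grip_force: 40.9
```

Request:
jog_arm(steps=[[1,[0,0,0.01],0],[1,[0,0,0.03],0],[1,[0,0,0.035],0],[1,[0,0,0.035],0],[1,[0,0,0.035],0],[1,[0,0,0.035],0],[1,[0,0,0.02],0],[1,[0,0,0],0]])

```text
time_s: 27.13
tcp_pos: [0.6896, -0.0964, 0.2115]
ee_rot: [[0.353, 0.936, 0.009], [0.936, -0.353, -0.002], [0.001, 0.009, -1.0]]
force: [0.1, -0.3, -0.2]
grip_width: 0.563
grip_force: 41.7
```

Request:
jog_arm(steps=[[1,[-0.009,-0.0118,0],0],[1,[-0.0181,-0.0235,0],0],[1,[-0.0181,-0.0235,0],0],[1,[-0.0181,-0.0235,0],0],[1,[-0.0181,-0.0235,0],0],[1,[-0.0181,-0.0235,0],0],[1,[-0.0181,-0.0235,0],0],[1,[-0.0181,-0.0235,0],0]])

```text
time_s: 27.8
tcp_pos: [0.5505, -0.2735, 0.204]
ee_rot: [[0.353, 0.935, -0.002], [0.935, -0.353, 0.001], [0.0, -0.002, -1.0]]
force: [0.3, 0.3, -0.0]
grip_width: 0.565
grip_force: 41.7
```

Request:
jog_arm(steps=[[1,[-0.0181,-0.0235,0],0],[1,[-0.0091,-0.0117,0],0],[1,[0,0,0],0],[1,[0,0,0],0]])

```text
time_s: 28.13
tcp_pos: [0.5246, -0.308, 0.2044]
ee_rot: [[0.355, 0.935, -0.001], [0.935, -0.355, 0.001], [0.0, -0.001, -1.0]]
force: [0.3, 0.4, 0.0]
grip_width: 0.56
grip_force: 41.7
```

```bash
python3 - <<'E'
from h import *
q=shot('side'); s=sensors.sense(); print(s['tcp_pos'],s['grip_width'],s['grip_force'])
W=cloud(q)
for k in ('jar_mid','roll_mid','tray'): print(k,[(d['conf'],c2w(q,d['location']).round(3)) for d in imaging.spot_point(q,k)])
m=(W[...,2]>.126)&(W[...,2]<.14)&(abs(W[...,0]-.525)<.05)&(abs(W[...,1]+.307)<.05); print(W[m].mean(0),m.sum(),cv2.minEnclosingCircle(W[m][:,:2].astype(np.float32)))
cv2.imwrite('pics/r2.png',cv2.resize(q['frame'][80:220,260:400],(560,560)))
E
```

```text
[ 0.52519244 -0.30732322  0.20451086] 0.5598661607161355 41.65145936625777
jar_mid [(0.82, array([ 0.527, -0.305,  0.067]))]
roll_mid [(0.49, array([ 0.525, -0.308,  0.205]))]
tray [(0.59, array([ 0.526, -0.305, -0.003]))]
[ 0.52211307 -0.29886787  0.13249991] 133 ((0.5235678553581238, -0.30625903606414795), 0.029243919998407364)
```

View pics/r2.png

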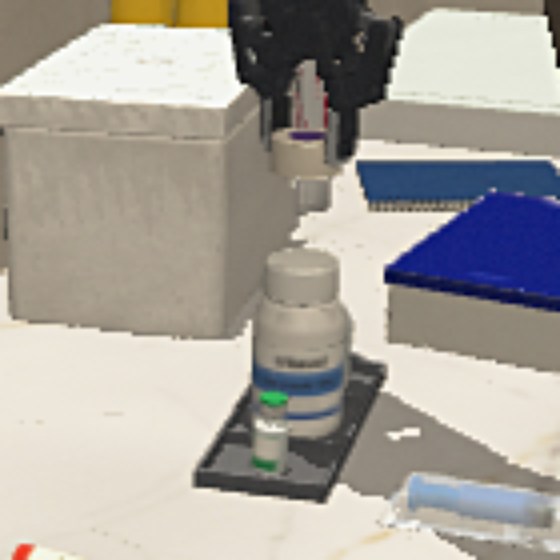

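The roll is held level at (305,155), directly above the jar cap at (303,275). The vial stands at (268,430). I'll lower the roll onto the cap.

Request:
jog_arm(steps=[[1,[0,0,-0.025],0],[1,[0,0,-0.02],0],[1,[0,0,-0.012],0],[1,[0,0,-0.003],0],[1,[0,0,0],0],[1,[0,0,0],0]])

```text
time_s: 28.83
tcp_pos: [0.5258, -0.3074, 0.1455]
ee_rot: [[0.353, 0.936, 0.001], [0.936, -0.353, -0.0], [-0.0, 0.001, -1.0]]
force: [-0.3, 0.3, 0.4]
grip_width: 0.567
grip_force: 41.6
```

Request:
jog_arm(steps=[[1,[0,0,-0.0015],0],[1,[0,0,-0.001],0],[1,[0,0,0],0]])

```text
time_s: 29.08
tcp_pos: [0.5254, -0.3077, 0.1428]
ee_rot: [[0.353, 0.936, 0.001], [0.936, -0.353, -0.001], [-0.0, 0.001, -1.0]]
force: [0.3, 0.3, -0.8]
grip_width: 0.564
grip_force: 41.6
```

Request:
jog_arm(steps=[[1,[0,0,-0.0015],0],[1,[0,0,0],0]])

```text
time_s: 29.25
tcp_pos: [0.5252, -0.3077, 0.1409]
ee_rot: [[0.353, 0.936, 0.0], [0.936, -0.353, -0.0], [-0.0, 0.0, -1.0]]
force: [-0.3, -0.5, -0.2]
grip_width: 0.562
grip_force: 41.6
```

Request:
jog_arm(steps=[[1,[0,0,-0.001],0],[1,[0,0,0],0]])

```text
time_s: 29.42
tcp_pos: [0.5252, -0.3076, 0.1398]
ee_rot: [[0.353, 0.936, -0.0], [0.936, -0.353, 0.0], [0.0, -0.0, -1.0]]
force: [-0.5, 0.4, -0.3]
grip_width: 0.567
grip_force: 41.6
```

Request:
jog_arm(steps=[[1,[0,0,-0.001],0],[1,[0,0,0],0],[0.3,[0,0,0],0],[0.2,[0,0,0],0],[0,[0,0,0],0],[0,[0,0,0],0],[0,[0,0,0],0]])

```text
time_s: 30.0
tcp_pos: [0.5253, -0.3076, 0.1388]
ee_rot: [[0.353, 0.936, 0.0], [0.936, -0.353, 0.0], [0.0, 0.0, -1.0]]
force: [-1.0, 0.1, 0.8]
grip_width: 0.999
grip_force: 0.0
```

Request:
jog_arm(steps=[[0,[0,0,0.02],0],[0,[0,0,0.03],0],[0,[0,0,0.03],0],[0,[0,0,0.01],0],[0,[0,0.01,0],6],[0,[0.002,0.03,0],6],[0,[0.002,0.03,0],6],[0,[0.002,0.03,0],6]])

```text
time_s: 30.67
tcp_pos: [0.5309, -0.2067, 0.2285]
ee_rot: [[-0.062, 0.998, -0.0], [0.998, 0.062, 0.0], [0.0, -0.0, -1.0]]
force: [0.2, -0.1, -0.2]
grip_width: 0.999
grip_force: 0.0
```

Request:
jog_arm(steps=[[0,[0.003,0.024,-0.01],6.5],[0,[0.003,0.024,-0.01],6.5],[0,[0.003,0.024,-0.01],6.5],[0,[0.003,0.024,-0.01],6.5],[0,[0.003,0.024,-0.01],6.5],[0,[0.003,0.024,-0.01],6.5],[0,[0.003,0.024,-0.01],6.5],[0,[0.003,0.024,-0.01],6.5]])

```text
time_s: 31.33
tcp_pos: [0.5551, -0.0145, 0.1482]
ee_rot: [[-0.825, 0.564, -0.0], [0.564, 0.825, 0.0], [0.0, -0.0, -1.0]]
force: [-0.2, -0.2, 0.2]
grip_width: 0.999
grip_force: 0.0
```

Request:
jog_arm(steps=[[0,[0,0,0],6.5],[0,[0,0,0],6.5],[0,[0,0,0],6.5],[0,[0,0,0],6.5],[0,[0,0,0],0],[0,[0,0,0],0]])

```text
time_s: 31.83
tcp_pos: [0.5552, -0.0156, 0.1487]
ee_rot: [[-0.988, 0.154, -0.0], [0.154, 0.988, 0.0], [0.0, 0.0, -1.0]]
force: [-0.2, -0.8, -0.5]
grip_width: 1.001
grip_force: 0.0
```

```bash
python3 - <<'E'
from h import *
t=shot('top'); q=shot('side'); s=sensors.sense(); print(s['tcp_pos'],np.degrees(np.arctan2(s['ee_rot'][1][1],s['ee_rot'][0][1])))
for n,p in (('t',t),('s',q)):
  W=cloud(p)
  for k in ('jar_mid','roll_mid','tray','dropper_mid','crayon_mid'): print(n,k,[(d['conf'],c2w(p,d['location']).round(3)) for d in imaging.spot_point(p,k)][:2])
  m=(W[...,2]>.008)&(W[...,2]<.03)&(abs(W[...,0]-.557)<.08)&(abs(W[...,1]+.012)<.04)
  print(n,m.sum(), cv2.minAreaRect(W[m][:,:2].astype(np.float32)*1000) if m.sum()>5 else '')
  m=(W[...,2]>.15)&(W[...,2]<.165)&(abs(W[...,0]-.525)<.05)&(abs(W[...,1]+.307)<.05); print('rolltop',W[m].mean(0),m.sum())
E
```

```text
[ 0.55519938 -0.01567052  0.14877763] 81.10892195812231
t jar_mid [(0.85, array([ 0.525, -0.307,  0.065]))]
t roll_mid [(0.61, array([ 0.527, -0.304,  0.146]))]
t tray [(0.77, array([ 0.528, -0.308, -0.001]))]
t dropper_mid [(0.51, array([ 0.534, -0.387,  0.052]))]
t crayon_mid [(0.42, array([ 0.525, -0.308,  0.144]))]
t 0 
rolltop [ 0.5262865  -0.30727221  0.15687352] 255
s jar_mid [(0.86, array([ 0.525, -0.306,  0.07 ]))]
s roll_mid [(0.51, array([ 0.527, -0.31 ,  0.145]))]
s tray [(0.87, array([ 0.526, -0.302, -0.002]))]
s dropper_mid []
s crayon_mid [(0.74, array([ 0.554, -0.009,  0.012]))]
s 375 ((553.2928466796875, -4.714879989624023), (21.5004940032959, 119.72452545166016), 81.53765869140625)
rolltop [ 0.52212254 -0.30007973  0.15680855] 125
```

Request:
jog_arm(steps=[[0,[0.001,0.004,-0.03],0.5],[0,[0,0,-0.03],0],[0,[0,0,-0.03],0],[0,[0,0,-0.03],0],[0,[0,0,-0.015],0],[0,[0,0,-0.008],0],[0,[0,0,0],0],[0,[0,0,0],0]])

```text
time_s: 33.1
tcp_pos: [0.5565, -0.0117, 0.0063]
ee_rot: [[-0.99, 0.142, 0.0], [0.142, 0.99, 0.0], [-0.0, 0.0, -1.0]]
force: [0.8, 0.2, 1.1]
grip_width: 1.0
grip_force: 0.0
```

Request:
jog_arm(steps=[[1,[0,0,0],0],[1,[0,0,0],0],[1,[0,0,0],0],[1,[0,0,0],0],[1,[0,0,0],0],[1,[0,0,0],0],[1,[0,0,0],0],[1,[0,0,0],0]])

```text
time_s: 33.77
tcp_pos: [0.5565, -0.0117, 0.0065]
ee_rot: [[-0.99, 0.142, 0.001], [0.142, 0.99, -0.0], [-0.001, 0.0, -1.0]]
force: [-1.9, 0.6, 6.1]
grip_width: 0.244
grip_force: 39.8
```

Request:
jog_arm(steps=[[1,[0,0,0],0],[1,[0,0,0],0],[1,[0,0,0],0]])

```text
time_s: 34.02
tcp_pos: [0.5565, -0.0117, 0.0065]
ee_rot: [[-0.99, 0.142, 0.001], [0.142, 0.99, -0.0], [-0.001, 0.0, -1.0]]
force: [-2.5, 0.3, 4.9]
grip_width: 0.245
grip_force: 39.8
```

Request:
jog_arm(steps=[[1,[0,0,0.01],0],[1,[0,0,0.03],0],[1,[0,0,0.03],0],[1,[0,0,0.03],0],[1,[-0.001,0.013,0.01],0],[1,[-0.002,0.0258,0],2.9],[1,[-0.002,0.0258,0],2.9],[1,[-0.002,0.0258,0],2.9]])

```text
time_s: 34.68
tcp_pos: [0.5489, 0.08, 0.1164]
ee_rot: [[-1.0, -0.011, 0.0], [-0.011, 1.0, 0.0], [-0.0, 0.0, -1.0]]
force: [1.4, -0.6, -0.3]
grip_width: 0.246
grip_force: 39.3
```

Request:
jog_arm(steps=[[1,[-0.002,0.0258,0],2.9],[1,[-0.002,0.0258,0],2.9],[1,[-0.002,0.0258,0],2.9],[1,[-0.002,0.0258,0],2.9],[1,[-0.002,0.0258,0],2.9],[1,[-0.002,0.0258,0],2.9],[1,[-0.002,0.0258,0],2.9],[1,[-0.002,0.0258,0],0]])

```text
time_s: 35.35
tcp_pos: [0.5325, 0.2868, 0.1159]
ee_rot: [[-0.934, -0.359, -0.001], [-0.359, 0.934, -0.0], [0.0, 0.0, -1.0]]
force: [0.2, 0.3, 0.1]
grip_width: 0.243
grip_force: 39.3
```

Request:
jog_arm(steps=[[1,[-0.001,0.013,0],0],[1,[0,0,0],0],[1,[0,0,0],0]])

```text
time_s: 35.6
tcp_pos: [0.5317, 0.2984, 0.1157]
ee_rot: [[-0.934, -0.356, -0.001], [-0.356, 0.934, -0.0], [0.001, -0.0, -1.0]]
force: [0.1, -0.7, 0.6]
grip_width: 0.25
grip_force: 39.3
```

```bash
python3 - <<'E'
from h import *
q=shot('side'); s=sensors.sense(); print(s['tcp_pos'],s['grip_width'],s['grip_force'],np.degrees(np.arctan2(s['ee_rot'][1][1],s['ee_rot'][0][1])))
for k in ('book','crayon_mid'): print(k,[(d['conf'],c2w(q,d['location']).round(3)) for d in imaging.spot_point(q,k)][:2])
cv2.imwrite('pics/c1.png',cv2.resize(q['frame'][180:340,120:320],(600,480)))
E
```

```text
[0.53194476 0.297694   0.11575277] 0.24506541425714037 39.256741404533386 110.82424302418885
book [(0.85, array([0.528, 0.3  , 0.001])), (0.38, array([ 0.524, -0.31 ,  0.141]))]
crayon_mid [(0.91, array([0.533, 0.295, 0.12 ]))]
```

View pics/c1.png

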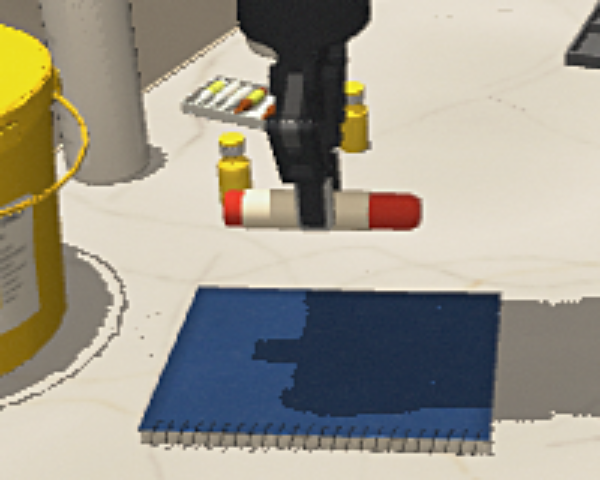

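The crayon is held level at (322,210), parallel to the book's long edges. I'll lower it.

Request:
jog_arm(steps=[[1,[0,0,-0.03],0],[1,[0,0,-0.03],0],[1,[0,0,-0.02],0],[1,[0,0,-0.01],0],[1,[0,0,-0.002],0],[1,[0,0,0],0],[1,[0,0,0],0]])

```text
time_s: 36.33
tcp_pos: [0.5329, 0.2981, 0.025]
ee_rot: [[-0.935, -0.355, 0.001], [-0.355, 0.935, 0.001], [-0.002, 0.0, -1.0]]
force: [-0.5, -0.0, -0.6]
grip_width: 0.247
grip_force: 39.3
```

Request:
jog_arm(steps=[[1,[0,0,-0.0015],0],[1,[0,0,-0.001],0],[1,[0,0,0],0]])

```text
time_s: 36.58
tcp_pos: [0.5325, 0.2983, 0.022]
ee_rot: [[-0.935, -0.355, 0.001], [-0.355, 0.935, 0.0], [-0.001, 0.0, -1.0]]
force: [-0.3, -0.8, -0.9]
grip_width: 0.244
grip_force: 39.3
```

Request:
jog_arm(steps=[[1,[0,0,-0.0015],0],[1,[0,0,0],0]])

```text
time_s: 36.75
tcp_pos: [0.5322, 0.2982, 0.02]
ee_rot: [[-0.935, -0.356, 0.0], [-0.356, 0.935, 0.0], [-0.0, 0.0, -1.0]]
force: [0.0, 0.1, 0.0]
grip_width: 0.248
grip_force: 39.3
```

Request:
jog_arm(steps=[[0.7,[0,0,0],0],[0.5,[0,0,0],0],[0.5,[0,0,0],0],[0.5,[0,0,0],0],[0.5,[0,0,0.015],0],[0.5,[0,0,0.03],0],[0.5,[0,0,0.035],0],[0.5,[0,0,0.035],0]])

```text
time_s: 37.42
tcp_pos: [0.5319, 0.298, 0.1358]
ee_rot: [[-0.935, -0.355, -0.001], [-0.355, 0.935, -0.0], [0.001, 0.0, -1.0]]
force: [1.0, 0.4, 0.8]
grip_width: 0.503
grip_force: 0.0
```

Request:
jog_arm(steps=[[0.5,[0,-0.03,0.02],0],[0.5,[0,-0.03,0.02],0],[0.5,[0,-0.03,0.02],0],[0.5,[0,-0.03,0],0],[0.5,[0,-0.03,0],0],[0.5,[0,-0.03,0],0],[0.5,[0,0,0],0],[0.5,[0,0,0],0]])

```text
time_s: 38.08
tcp_pos: [0.5323, 0.1169, 0.1951]
ee_rot: [[-0.936, -0.353, 0.0], [-0.353, 0.936, 0.0], [-0.0, 0.0, -1.0]]
force: [-0.2, -0.5, -0.3]
grip_width: 0.502
grip_force: 0.0
```

```bash
python3 - <<'E'
from h import *
t=shot('top'); q=shot('side'); s=sensors.sense(); print(s['tcp_pos'],s['time_s'],s['force'])
c0=np.array([.527,-.3085]); a=np.radians(-83.9); Y=np.array([np.cos(a),np.sin(a)]); X=np.array([Y[1],-Y[0]])
for n,p in (('t',t),('s',q)):
  for k in ('jar_mid','roll_mid','tray','dropper_mid','vial_mid','crayon_mid','book'):
    for d in imaging.spot_point(p,k)[:3]:
      w=c2w(p,d['location']); e=w[:2]-c0; print(n,k,d['conf'],w.round(3),'tray',(e@X).round(3),(e@Y).round(3))
  W=cloud(p); m=(W[...,2]>.022)&(W[...,2]<.05)&(abs(W[...,0]-.532)<.09)&(abs(W[...,1]-.298)<.08)
  print(n,'crayon',cv2.minAreaRect(W[m][:,:2].astype(np.float32)*1000) if m.sum()>5 else '')
  d=imaging.cut_out(p,'book')
  if d: w=W[d[0]['pixels']]; w=w[abs(w[:,2]-.014)<.006]; print(n,'book',cv2.minAreaRect(w[:,:2].astype(np.float32)*1000))
cv2.imwrite('pics/fin.png',np.hstack([cv2.resize(t['frame'][150:280,130:450],(480,195)),cv2.resize(q['frame'][120:250,280:420],(210,195))]))
E
```

```text
[0.53232161 0.11851351 0.19494651] 38.1833 [ 0.35194572 -0.59692349 -0.20205982]
t jar_mid 0.87 [ 0.525 -0.31   0.064] tray 0.002 0.001
t roll_mid 0.69 [ 0.526 -0.308  0.143] tray 0.001 -0.001
t roll_mid 0.41 [ 0.527 -0.309  0.07 ] tray 0.001 0.001
t tray 0.69 [ 0.527 -0.309  0.002] tray 0.0 0.001
t dropper_mid 0.86 [ 0.537 -0.386  0.056] tray -0.001 0.078
t vial_mid 0.58 [ 0.515 -0.228  0.028] tray 0.003 -0.081
t vial_mid 0.48 [0.663 0.034 0.026] tray -0.172 -0.326
t vial_mid 0.45 [0.704 0.145 0.026] tray -0.224 -0.432
t crayon_mid 0.5 [0.535 0.292 0.019] tray -0.072 -0.596
t book 0.67 [ 0.534  0.296 -0.001] tray -0.072 -0.601
t book 0.28 [0.534 0.289 0.02 ] tray -0.071 -0.593
t crayon ((544.9022827148438, 302.2532043457031), (91.03822326660156, 21.88311195373535), 18.37555694580078)
t book ((527.8445434570312, 344.8114013671875), (213.05873107910156, 98.06947326660156), 3.077881097793579)
s jar_mid 0.61 [ 0.525 -0.304  0.067] tray 0.002 -0.005
s jar_mid 0.53 [ 0.526 -0.311  0.145] tray 0.001 0.003
s roll_mid 0.7 [ 0.526 -0.311  0.141] tray 0.001 0.003
s roll_mid 0.26 [ 0.532 -0.388  0.062] tray 0.004 0.08
s tray 0.8 [ 0.524 -0.306  0.003] tray 0.003 -0.002
s dropper_mid 0.38 [ 0.534 -0.39   0.059] tray 0.002 0.082
s vial_mid 0.52 [0.665 0.03  0.032] tray -0.173 -0.322
s vial_mid 0.47 [0.705 0.146 0.03 ] tray -0.226 -0.433
s crayon_mid 0.75 [0.531 0.296 0.02 ] tray -0.068 -0.6
s book 0.88 [0.526 0.3   0.002] tray -0.064 -0.605
s crayon ((528.072509765625, 300.5733337402344), (117.8641586303711, 23.78388023376465), 21.657907485961914)
s book ((529.0534057617188, 301.1394348144531), (209.5117645263672, 156.0775146484375), 20.973581314086914)
```

View pics/fin.png

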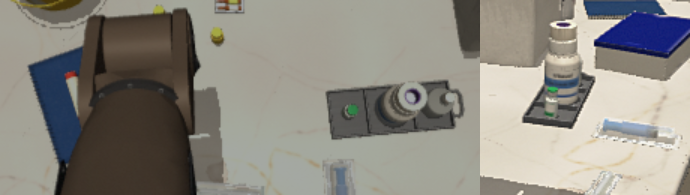

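The final view shows the vial, jar with roll, and dropper upright in the tray at (350,110), (405,100) and (448,105). From the side camera the crayon is within about 1 mm of the book's centre and 1° of parallel. The robot is clear of everything, so I'm handing in.

```bash
python3 -c "
from bench import close_job
print(close_job())"
```

```text
the job is handed in; nothing more can be done
None
```

I handed in the treatment set after about 38 s of robot time; no verdict came back, but in the last camera check the jar, dropper bottle, vial, roll and crayon were all in place within tolerance and the robot was touching nothing.

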